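Slide a chip carrier along the rail into the corner pocket

TASK

With your fingertips, push the square black chip carrier across the grey metal plate until it lies flat against the bright rail, still in the open stretch of rail before the pocket; then slide it along the rail, keeping it against the rail, into the corner pocket at the T-shaped stop block until it is fully home against the block. Only push it: never lift it or tip it up, and leave the other loose things where they are. Take the hand away at the end.

Things in the scene. Friction and masses are not known exactly. Their poses are not given: they have to be found in the camera images.
- fixture: Fixed grey metal plate 8 mm thick on the table: x -90 to +60 mm, y -165 to +165 mm of its frame. Origin on the table; z up, y along the rail, x across the plate towards the rail. Bright aluminium rail, 10 mm wide, 12 mm above the plate, along the whole far edge; inner face at x = +50 mm, so the carrier against it has its centre at x = +30 mm. Position and yaw vary (within 0.25 rad of world axes).
- stop_block: Dark steel T, 12 mm high, fixed on the plate at x +30 mm, y +130 or -130 mm of the fixture, same axes. Origin at its underside. Stem: wall 12 mm thick (y -6 to +6 mm of the block) from the rail to the T bar, 8 mm wide, 60 mm long, parallel to the rail (x -31.5 to -23.5 mm), ends flared (to y 39 mm). Carrier home: its centre is 26 mm from this origin along y, towards the plate middle.
- bar_face (a point): Point on the rail-side inner face of the T bar, on the block (moves with it), in line with the stem, at the plate top. Corner pocket: the space between rail, stem and bar on the side of the block facing the plate middle; 43.5 mm wide, 24 mm deep, open towards the plate middle. The home carrier sticks about 16 mm out. The like space on the outer side, at the plate end, is not the pocket.
- carrier: Square black plastic chip carrier, 40 x 40 mm, 10 mm high, about 40 g, a metal-lidded chip flush in its top. So light that a finger moving or flexing upward while pressing a side drags that edge up. Loose near the plate middle: x -40 to -15, y -25 to +25 mm of the fixture, turned up to 0.4 rad. Origin: centre of underside; z up, x and y along its edges. Any side may face the rail.
- post: Round steel post, 20 mm in diameter and 16 mm high, fixed on the plate at the other end of the rail from the stop block (at x = +30 mm, y = 130 mm to the other side of the fixture). Origin at the centre of its underside. Not needed for the job.
- standoff: Loose brass standoff, an upright cylinder 18 mm in diameter and 18 mm high, standing on the plate near one of its two near corners (x about -68 mm, y about +110 or -110 mm of the fixture). Origin at its underside's centre. Leave it alone.
- coil: Loose copper coil on a black bobbin, 24 mm in diameter and 21 mm high, standing on the plate near the other near corner. Origin at its underside's centre. Leave it alone.
- cup: Paper cup, 76 mm across and 85 mm high, on the table left of the fixture. Origin at its underside's centre. Leave it alone.
- screwdriver: Screwdriver with a red handle lying on the table right of the fixture. Leave it alone.
- capacitor: Upright blue capacitor, 32 mm in diameter and 32 mm high, on the table left of the fixture and nearer the robot. Origin at its underside's centre. Leave it alone.
Things that resemble listed ones, but are neither listed nor needed, are in the scene too. Leave any yellow look-alike of the carrier alone.

How it is judged:
On the way:
1. the carrier lies flat against the rail (within 3 mm, square to it) in the open stretch before the pocket (x of carrier in the frame of fixture above 0.027 m and z of carrier in the frame of fixture below 0.0105 m and (angle between the x axis of carrier and the x axis of fixture, either way round below 0.08 rad or angle between the x axis of carrier and the y axis of fixture, either way round below 0.08 rad) and (y of carrier in the frame of stop_block above 0.055 m or y of carrier in the frame of stop_block below -0.055 m)), for 0.2 s.
At the end, for the whole second after the job is handed in: The carrier lies flat on the plate in the corner pocket, on the block's inner side: within 3 mm of the stop block's stem, within 3.5 mm of the rail, square to it within 0.08 rad, and at rest (x of carrier in the frame of fixture above 0.0265 m and z of carrier in the frame of fixture below 0.0105 m and (angle between the x axis of carrier and the x axis of fixture, either way round below 0.08 rad or angle between the x axis of carrier and the y axis of fixture, either way round below 0.08 rad) and y of carrier in the frame of stop_block between -0.029 and 0.029 m and y of carrier in the frame of fixture between -0.11 and 0.11 m and linear speed of carrier below 0.01 m/s); the robot touches nothing.
It fails at once if the carrier is lifted more than 5 mm off the plate (z of carrier in the frame of fixture above 0.013 m).
It fails at once if the carrier is tipped up more than 0.25 rad (angle between carrier's own z axis and vertical above 0.25 rad).
It fails at once if the carrier is more than 6 mm off the rail while it is on the last stretch to the pocket (its centre within 80 mm of the stop block along the rail) (y of carrier in the frame of stop_block between -0.08 and 0.08 m and x of carrier in the frame of fixture below 0.024 m).
It fails at once if a loose bystander (standoff, coil, cup, screwdriver or capacitor) is moved more than 15 mm (distance of any of standoff, coil, cup, screwdriver, capacitor from where it was at the start of the episode above 0.015 m).
It also fails if it takes over 51 s, if anything falls off the work surface, if the arm or the gripper's body presses on something with over 40 N, if the wrist force passes 120 N, or if a joint passes its speed limit or range.

ROBOT

A 6-joint arm with a two-finger parallel gripper is mounted at the origin on the work surface. World frame = base frame: x ahead of the robot, y to its left, z up, the work surface at z = 0. Lengths are in m, angles in rad, forces in N, time in s.
With the tool pointing down it reaches from about 0.35 to 0.775 m from the base axis. Payload 5.5 kg.
Tool frame: the origin (TCP) lies at the very end of the fingers, on their centre line; the grasp point (between the pads) lies hold_point_z behind it (hold_point_z is the distance from the TCP to the grasp point, in m); x points along the fingers, y is the direction in which the jaws open and shut, and the axes are right-handed (so a half turn about x gives the same grasp; the last joint's range is limited). The gripper opens to 85 mm and grips with 20 to 120 N. Pads are 22 mm wide; open, the fingers measure 114 mm over their backs; the gripper's body (76 mm by 85 mm) begins 54 mm behind the grasp point. The pads swing forward as they close: fully open they stand 13 mm farther back than shut.
Start: joints at [1.115, 0.313, 0.046, 1.304, 0, 1.431], TCP at [0.179, 0.547, 0.231] pointing down, gripper open.
Joint ranges: [-2.76, 2.76], [-0.86, 1.69], [-1.03, 1.26], [-2.2, 2.34], [-1.47, 1.5], [-3.14, 3.14]. Speed limits (rad/s): [2.57, 2.57, 3.14, 3.14, 3.14, 3.14].

INTERFACE

Orientations are given as a unit quaternion [w, x, y, z].
In Python, from workcell import * gives the robot as it stands. The module is installed in compiled form; this text tells all that it offers.
- The arm moves only by the tool step_arm, never from a script. Its argument "targets" is a list of rows, each a list of 3 entries, a list of its own where there are three numbers: the turn, a rotation vector about the tool's x, y, z in degrees, then the shift along the tool's x, y, z in cm, then the finger opening in cm, from 0 to 8.54. A call has exactly 10 rows; each row shifts and turns the commanded pose from where the row before left it, along the tool's axes as they then stand; what a row does not reach is not made up. A row lasts 1/10 s, in which the tool goes at most 50 mm and 8.59 degrees, less where a joint would pass 70% of its speed; a pose out of reach is approached as far as the arm can. A call with a gripper value outside its range is refused whole. The fingers move at their own pace and stop on an object; "force" is the grip in N (left out, the last holds). Time passes only in rows, so rows that do not move let the fingers close, or fill a call up. It gives the time, the measured TCP pose, the force and the opening at its end, in the units of the state.
- get_state(): the state, without advancing time (a new reading comes with each control period).
- read_camera(name): name is "side" or "top" or "wrist"; returns the picture (420x560x3 uint8, red, green, blue); there is no depth.
- camera_model(name): a dict with "fx", "fy", "cx", "cy" (pixels), "xyz" and "rotation" of the camera in the world; the wrist camera has in their place "T_tool_cam" (4x4, takes a point from camera to tool coordinates, whose origin is the TCP and whose axes are the tool frame's). Camera axes: x right, y down, z forward; pixel columns grow to the right and rows downward; lengths in m; the calibration is good to about 2 mm. A picture is of the moment at which its call begins: read the wrist's pose just before it. camera_model takes no time and is no camera call.
- hand_in(): hands the job in, once; it reports no verdict.
Trained networks look in the newest picture that a camera, given by its name, has taken for a name from the list of things; names that differ only in an ending like _2 or _b are one class to them, and where a whole thing is asked for, a point or a joint stands for the part that bears it (a point fixed in the world has none). Each returns a list of dicts, best first, with "p" (0 to 1); they miss things now and then, are a little off and sometimes report something else, mostly with a low value. They report only what shows in the picture. A call takes as long as a camera call. They do not tell look-alikes from the thing itself.
- find_in(camera, label): "extent" ([left, top, width, height] in pixels, round what is visible of it).
- silhouettes(camera, label): "mask" (420x560 bool, what is visible of it) and "extent" ([left, top, width, height] in pixels, round what is visible of it).
The state is a dict: "clock": time; "joint_pos": joint angles; "qvel": joint speeds; "tau": joint torques, N m; "tcp_pos": TCP position; "orientation": TCP orientation; "wrist_force": force on the tool from outside, world axes, zero at the start; "ft_torque": the same for the moment, N m; "finger_gap": finger opening in m.
Only numpy, scipy, OpenCV 4.12 (cv2) and the standard library are available. Lean on these libraries where they do the work, as an engineer would, in place of code of your own. Each camera call takes 0.05 s, during which the arm holds its last target.

## Working session

There is one attempt and no reset: what is moved stays moved. The work goes in short steps, Python scripts to look and compute and a tool call to move; the robot and the scene stay as the last step left them, time stands still between calls to the robot, and variables do not carry over. Pictures are saved under pics/ and viewed, and the job is handed in when it is done.

Besides the shell and the picture viewer there is one more tool, called after "Request:" as name([rows], argument=value, ...), one row to a line, values as JSON. step_arm: Moves the arm, as the interface text tells. Its arguments: {"type":"object","properties":{"targets":{"type":"array","items":{"type":"array"}},"force":{"type":"number"}},"required":["targets"]}

```bash
mkdir -p pics; python3 - <<'E'
from workcell import *
import cv2
s=get_state();print({k:(s[k]) for k in s})
for n in["top","side"]:
    im=read_camera(n);cv2.imwrite(f"pics/{n}0.png",im[:,:,::-1])
    print(n,camera_model(n))
    for l in ["carrier","stop_block","post","standoff","coil","fixture"]:
        print(l,[(round(d["p"],2),[int(v) for v in d["extent"]]) for d in find_in(n,l)[:3]])
print(camera_model("wrist"));print(get_state()["clock"])
try: print(hold_point_z)
except Exception as e: print(e)
E
```

```text
{'clock': 0.0, 'joint_pos': array([1.11544601e+00, 3.14053859e-01, 4.49783769e-02, 1.30361990e+00,
       8.15161848e-06, 1.43118843e+00]), 'qvel': array([ 0.00028465,  0.00091438,  0.00069656, -0.00124281,  0.00025501,
       -0.00029681]), 'tau': array([ 5.10592799e-04, -4.80630255e+01,  2.98534030e+01,  1.94238068e-02,
        6.86060787e-06, -4.20471594e-06]), 'tcp_pos': array([0.17833058, 0.54610044, 0.23037823]), 'orientation': array([ 0.69811347,  0.11052754,  0.69851258, -0.11180971]), 'wrist_force': array([ 0.59969077, -0.40649615,  0.46660352]), 'ft_torque': array([-0.04576124,  0.02147143, -0.02471624]), 'finger_gap': 0.08528920634646663}
top {'fx': 456.93663300604237, 'fy': 456.93663300604237, 'cx': 283.9598377445038, 'cy': 205.0345905134457, 'xyz': array([0.33211054, 0.0143913 , 1.28768054]), 'rotation': array([ 0.03934482, -0.69955467,  0.71280923, -0.03127694])}
carrier [(0.76, [256, 235, 17, 21]), (0.65, [306, 228, 17, 19]), (0.47, [279, 176, 12, 16])]
stop_block [(0.58, [111, 159, 35, 27]), (0.44, [310, 148, 23, 22])]
post [(0.44, [228, 167, 5, 8]), (0.2, [214, 144, 
[... 341 characters left out ...]
[329, 199, 25, 14]), (0.63, [334, 245, 22, 17])]
stop_block [(0.48, [247, 184, 20, 19])]
post [(0.56, [201, 355, 47, 59]), (0.4, [252, 270, 8, 9])]
standoff [(0.39, [286, 195, 5, 8])]
coil []
fixture [(0.97, [240, 183, 68, 105])]
{'fx': 375.87506887170724, 'fy': 375.87506887170724, 'cx': 276.2200632949025, 'cy': 207.83416743061665, 'T_tool_cam': array([[ 1.30666806e-04, -3.04301387e-01,  9.52575797e-01,
        -1.42891063e-01],
       [ 9.99999455e-01, -9.47326356e-04, -4.39796456e-04,
         5.88615236e-04],
       [ 1.03623083e-03,  9.52575335e-01,  3.04301097e-01,
        -7.88065680e-02],
       [ 0.00000000e+00,  0.00000000e+00,  0.00000000e+00,
         1.00000000e+00]])}
0.7
0.0187
```

```bash
python3 - <<'E'
import cv2,numpy as np
a=cv2.imread("pics/top0.png");b=cv2.imread("pics/side0.png")
cv2.imwrite("pics/top0z.png",cv2.resize(a[120:270,190:360],None,fx=4.5,fy=4,interpolation=cv2.INTER_CUBIC) if 0 else cv2.resize(a[120:265,180:370],None,fx=4,fy=4,interpolation=cv2.INTER_CUBIC))
cv2.imwrite("pics/side0z.png",cv2.resize(b[160:310,210:370],None,fx=4,fy=4,interpolation=cv2.INTER_CUBIC))
E
```

```text
(no output)
```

View pics/top0.png

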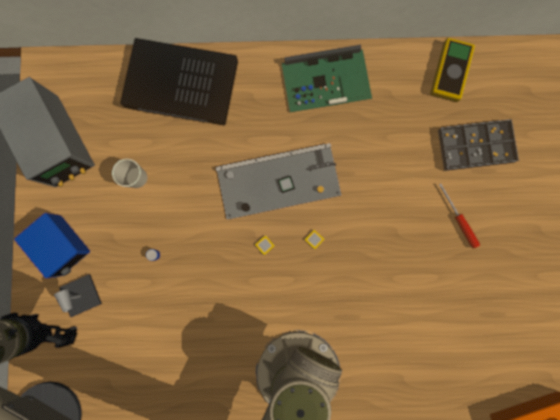

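View pics/top0z.png

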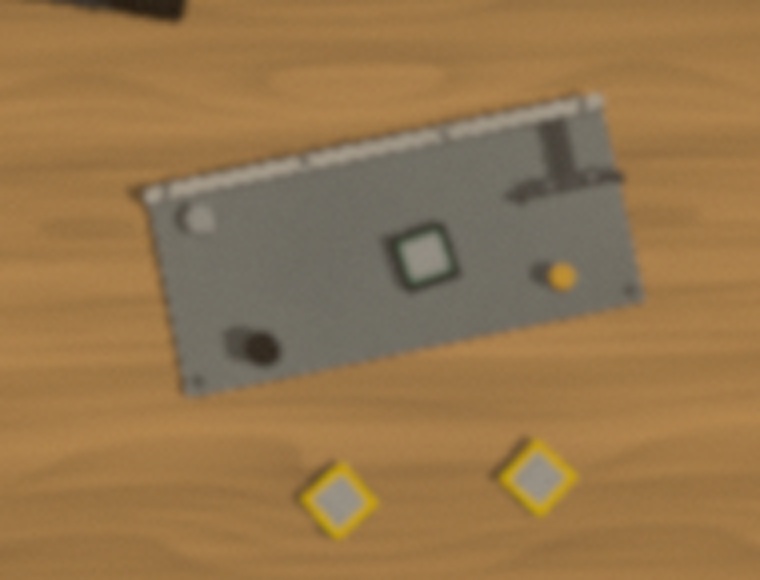

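View pics/side0z.png

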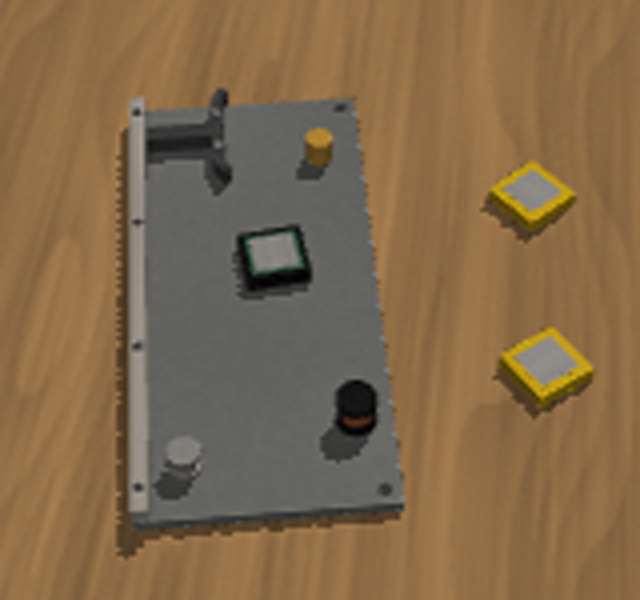

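The top view shows the plate, with the carrier near (286,184), the stop block at right (y negative) near (320,157), the post at left, the standoff (orange) at right-near and the coil at left-near. The yellow ones are the look-alikes.

```bash
cat > h.py <<'E'
from workcell import *
import numpy as np, cv2
from scipy.spatial.transform import Rotation as R
def rot(q): return R.from_quat([q[1],q[2],q[3],q[0]]).as_matrix()
def cam(name,s=None):
    m=camera_model(name)
    if name=="wrist":
        T=np.eye(4);T[:3,:3]=rot(s["orientation"]);T[:3,3]=s["tcp_pos"];T=T@m["T_tool_cam"]
        return m,T[:3,:3],T[:3,3]
    return m,rot(m["rotation"]),np.array(m["xyz"])
def toworld(uv,z,c):
    m,Rm,t=c
    uv=np.atleast_2d(uv).astype(float)
    z=np.broadcast_to(z,(len(uv),))
    d=np.c_[(uv[:,0]-m["cx"])/m["fx"],(uv[:,1]-m["cy"])/m["fy"],np.ones(len(uv))]@Rm.T
    k=(z-t[2])/d[:,2]
    return t+d*k[:,None]
def proj(P,c):
    m,Rm,t=c
    q=(np.atleast_2d(P)-t)@Rm
    return np.c_[q[:,0]/q[:,2]*m["fx"]+m["cx"],q[:,1]/q[:,2]*m["fy"]+m["cy"]]
E
python3 - <<'E'
from h import *
c=cam("top");f=lambda p:np.array(p)/4+[180,120]
nl,nr=toworld(f([(183,395),(642,298)]),.008,c)
fl,fr=toworld(f([(148,190),(602,97)]),.020,c)
print(nl,nr,fl,fr)
for a,b in((nl,nr),(fl,fr)): d=a-b;print(np.arctan2(-d[0],d[1]),np.linalg.norm(d))
print("carrier",toworld(f([(425,257)]),.018,c))
s=get_state();print(rot(s["orientation"]).round(3))
E
```

```text
[0.42497101 0.19214295 0.008     ] [ 0.48726741 -0.13195251  0.008     ] [0.5692227  0.21437155 0.02      ] [ 0.629175  -0.1067544  0.02     ]
0.18990004087807846 0.3300283440069986
0.18456925666723104 0.32667438831493384
carrier [[0.51799907 0.02025017 0.018     ]]
[[ 0.     0.311  0.951]
 [ 0.     0.951 -0.311]
 [-1.     0.     0.   ]]
```

Request:
step_arm([
  [[0, 0, 0], [0.5, -2.5, 2.98], 0],
  [[0, 0, 0], [0.5, -2.5, 2.98], 0],
  [[0, 0, 0], [0.5, -2.5, 2.98], 0],
  [[0, 0, 0], [0.5, -2.5, 2.98], 0],
  [[0, 0, 0], [0.5, -2.5, 2.98], 0],
  [[0, 0, 0], [0.5, -2.5, 2.98], 0],
  [[0, 0, 0], [0.5, -2.5, 2.98], 0],
  [[0, 0, 0], [0.5, -2.5, 2.98], 0],
  [[0, 0, 0], [0.5, -2.5, 2.98], 0],
  [[0, 0, 0], [0.5, -2.5, 2.98], 0],
], force=20)

```text
clock: 1.7
tcp_pos: [0.3849, 0.215, 0.1814]
orientation: [0.699, 0.111, 0.698, -0.111]
wrist_force: [0.5, -0.1, 0.5]
finger_gap: 0.0002
```

Request:
step_arm([
  [[0, 0, 0], [0.5, -2.5, 2.98], 0],
  [[0, 0, 0], [0.5, -2.5, 2.98], 0],
  [[0, 0, 0], [0.5, -2.5, 2.98], 0],
  [[0, 0, 0], [0.5, -2.5, 2.98], 0],
  [[0, 0, 0], [0.5, -2.5, 2.98], 0],
  [[0, 0, 0], [0.5, -2.5, 2.98], 0],
  [[-7.2, 0, 0], [0, 0, 0], 0],
  [[-7.2, 0, 0], [0, 0, 0], 0],
  [[-7.2, 0, 0], [0, 0, 0], 0],
  [[-7.2, 0, 0], [0, 0, 0], 0],
])

```text
clock: 2.7
tcp_pos: [0.5077, 0.018, 0.1513]
orientation: [0.704, -0.068, 0.704, 0.068]
wrist_force: [0.1, -0.0, -1.0]
finger_gap: 0.0001
```

```bash
python3 - <<'E'
from h import *
s=get_state();print(s["clock"],s["tcp_pos"],rot(s["orientation"]).round(3),s["finger_gap"],abs(s["qvel"]).max())
im=read_camera("wrist");cv2.imwrite("pics/w1.png",im[:,:,::-1])
import pickle;pickle.dump(s,open("s1.pkl","wb"))
for l in ["carrier","stop_block","post","standoff","coil","fixture"]:
    print(l,[(round(d["p"],2),[int(v) for v in d["extent"]]) for d in find_in("wrist",l)[:2]])
E
```

```text
2.7 [0.50769645 0.01802508 0.15128793] [[ 0.    -0.19   0.982]
 [ 0.     0.982  0.19 ]
 [-1.     0.     0.   ]] 6.112726168033441e-05 1.2452800221666451
carrier [(0.97, [383, 0, 73, 34]), (0.58, [251, 182, 54, 52])]
stop_block [(0.92, [89, 230, 103, 69])]
post [(0.96, [444, 262, 32, 31])]
standoff [(0.71, [141, 156, 30, 24])]
coil [(0.82, [425, 142, 44, 35])]
fixture [(0.71, [84, 125, 439, 187]), (0.47, [426, 142, 43, 37])]
```

View pics/w1.png

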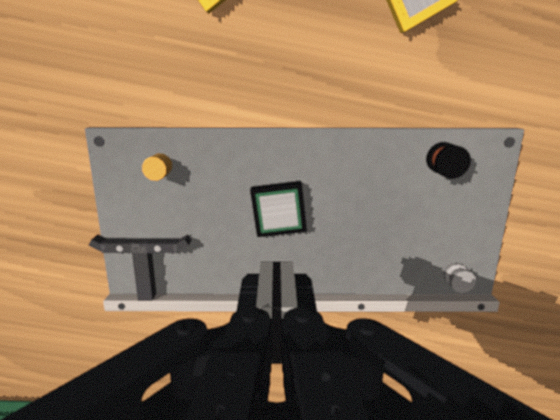

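The wrist view shows the carrier at about (279,210), the rail along row 303, the T block at (145,265) and the post at (460,277). The arm was still turning, so I'll take it again settled and measure.

```bash
python3 - <<'E'
from h import *
s=get_state();s=get_state()
im=read_camera("wrist")
s=get_state();print(s["clock"],s["tcp_pos"],abs(s["qvel"]).max())
im=read_camera("wrist");cv2.imwrite("pics/w2.png",im[:,:,::-1])
import pickle;pickle.dump(s,open("s2.pkl","wb"))
z=cv2.resize(im[110:320,75:535],None,fx=1.73,fy=1.73,interpolation=cv2.INTER_CUBIC)
cv2.imwrite("pics/w2z.png",z[:,:,::-1])
z=cv2.resize(im[165:255,230:330],None,fx=6,fy=6,interpolation=cv2.INTER_CUBIC)
cv2.imwrite("pics/w2c.png",z[:,:,::-1])
print(rot(s["orientation"]).round(3))
E
```

```text
3.1 [0.50761103 0.01834143 0.15134087] 0.005332879416152699
[[ 0.    -0.185  0.983]
 [ 0.     0.983  0.185]
 [-1.     0.     0.   ]]
```

View pics/w2z.png

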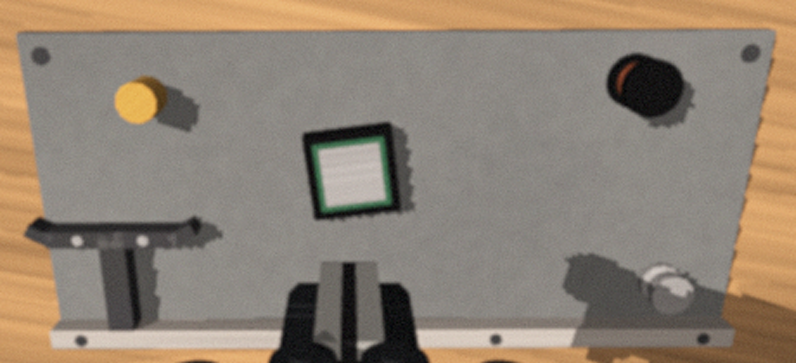

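View pics/w2c.png

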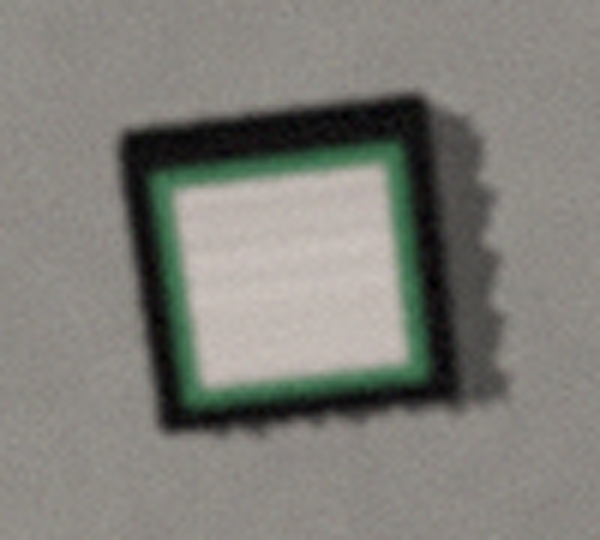

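```bash
python3 - <<'E'
from h import *
import pickle
s=pickle.load(open("s2.pkl","rb"));c=cam("wrist",s)
f=lambda p:np.array(p)/1.73+[75,110]
pts=toworld(f([(18,33),(775,30)]),.008,c)
rl=toworld(f([(52,348),(734,346)]),.020,c)
ri=toworld(f([(52,331),(734,328)]),.020,c)
ct=toworld(np.array([(148,173),(405,145),(430,378),(185,408)])/6+[230,165],.018,c)
# fixture fit: near corners (-90,-165),(-90,165); rail outer (60,-165),(60,165)
F=np.array([[-.09,-.165],[-.09,.165],[.06,-.165],[.06,.165]]);W=np.r_[pts,rl][:,:2]
from scipy.optimize import least_squares
def T(p,F):
    a=p[2];return F@np.array([[np.cos(a),np.sin(a)],[-np.sin(a),np.cos(a)]])+p[:2]
r=least_squares(lambda p:(T(p,F)-W).ravel(),[.54,.045,.187]);p=r.x
print("fix",p,"res mm",(1e3*r.fun.reshape(-1,2)).round(1))
def inv(P):
    a=p[2];return (P[:,:2]-p[:2])@np.array([[np.cos(a),-np.sin(a)],[np.sin(a),np.cos(a)]])
np.save("fix.npy",p)
print("inner rail",inv(ri)); g=inv(ct);print("carrier",g.mean(0),g, np.linalg.norm(g[1]-g[0]))
d=g[1]-g[0];print("carr yaw",np.arctan2(-d[0],d[1]))
print("tcp",inv(s["tcp_pos"][None]), "tool yaw",np.arctan2(*rot(s["orientation"])[[1,0],2]))
blk=toworld(f([(118,243),(200,222)]),.020,c);print("barpts",inv(blk))
so=toworld(f([(138,103)]),.026,c);print("standoff",inv(so))
E
```

```text
fix [0.54293239 0.04749093 0.1886569 ] res mm [[-0.1 -1.1]
 [-0.6  1.2]
 [ 0.4  0.4]
 [ 0.3 -0.5]]
inner rail [[ 0.05012537 -0.16393632]
 [ 0.04980383  0.1637879 ]]
carrier [-0.02748279 -0.01932882] [[-0.04160132 -0.03759889]
 [-0.04514817 -0.0049911 ]
 [-0.01363177 -0.00130206]
 [-0.0095499  -0.03342325]] 0.03280012230014932
carr yaw 0.10834712905391315
tcp [[-0.04016135 -0.02200814]] tool yaw 0.18573986878881302
barpts [[ 0.00417223 -0.12704913]
 [-0.00607038 -0.08862215]]
standoff [[-0.06240623 -0.10919791]]
```

Request:
step_arm([
  [[0, 0, 0], [0, 0.27, -1.8], 0],
  [[0, 0, 0], [0, 0, -1.7], 0],
  [[0, 0, 0], [1.0, 0, 0], 0],
  [[0, 0, 0], [2.5, 0, 0], 0],
  [[0, 0, 0], [2.5, 0, 0], 0],
  [[0, 0, 0], [2.5, 0, 0], 0],
  [[0, 0, 0], [2.5, 0, 0], 0],
  [[0, 0, 0], [1.7, 0, 0], 0],
  [[0, 0, 0], [0.9, 0, 0], 0],
  [[0, 0, 0], [0.3, 0, 0], 0],
])

```text
clock: 4.15
tcp_pos: [0.4723, 0.0146, 0.0111]
orientation: [0.703, -0.066, 0.705, 0.066]
wrist_force: [0.5, -0.7, 0.1]
finger_gap: -0.0003
```

```bash
cat >> h.py <<'E'
p=np.load("fix.npy")
def inv(P):
    a=p[2];return (np.atleast_2d(P)[:,:2]-p[:2])@np.array([[np.cos(a),-np.sin(a)],[np.sin(a),np.cos(a)]])
def tcp():
    s=get_state();print("t",s["clock"],"fixmm",(inv(s["tcp_pos"])*1e3).round(1),"z",(s["tcp_pos"][2]*1e3).round(2),"relyaw",(np.arctan2(*rot(s["orientation"])[[1,0],2])-p[2]).round(4),"F",s["wrist_force"].round(2),"tilt",rot(s["orientation"])[2].round(4));return s
E
python3 - <<'E'
from h import *
tcp();im=read_camera("wrist");s=tcp()
cv2.imwrite("pics/w3.png",im[:,:,::-1])
E
```

```text
t 4.15 fixmm [[-75.5 -19.1]] z 11.14 relyaw -0.0021 F [ 0.48 -0.7   0.15] tilt [-1.0e+00  6.0e-04 -1.5e-03]
t 4.2 fixmm [[-75.2 -19.2]] z 11.49 relyaw -0.0019 F [-0.86 -0.8  -0.72] tilt [-1.e+00  4.e-04 -8.e-04]
```

View pics/w3.png

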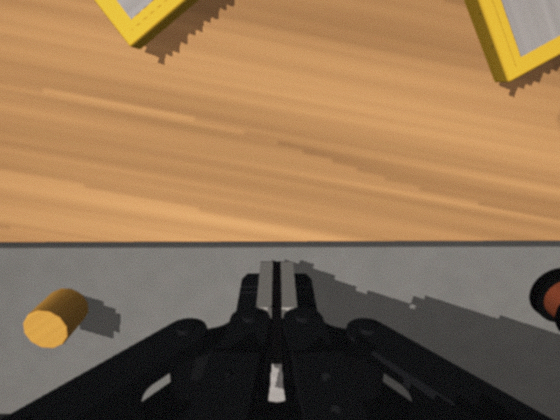

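Request:
step_arm([
  [[0, 0, 0], [0, 0, 0.4], 0],
  [[0, 0, 0], [0, 0, 0.4], 0],
  [[0, 0, 0], [0, 0, 0.4], 0],
  [[0, 0, 0], [0, 0, 0.4], 0],
  [[0, 0, 0], [0, 0, 0.4], 0],
  [[0, 0, 0], [0, 0, 0.4], 0],
  [[0, 0, 0], [0, 0, 0.4], 0],
  [[0, 0, 0], [0, 0, 0.4], 0],
  [[0, 0, 0], [0, 0, 0.4], 0],
  [[0, 0, 0], [0, 0, 0.4], 0],
])

```text
clock: 5.2
tcp_pos: [0.5123, 0.0219, 0.0122]
orientation: [0.704, -0.066, 0.704, 0.066]
wrist_force: [0.0, -0.9, 1.3]
finger_gap: 0.0001
```

```bash
cat > look.py <<'E'
from h import *
import sys
n=sys.argv[1]
tcp()
for k in ["top","side"]:
    im=read_camera(k)
    im=im[120:265,180:370] if k=="top" else im[160:310,210:370]
    cv2.imwrite(f"pics/{k}_{n}.png",cv2.resize(im,None,fx=4,fy=4,interpolation=cv2.INTER_CUBIC)[:,:,::-1])
tcp()
E
python3 look.py a
```

```text
t 5.2 fixmm [[-34.9 -19.3]] z 12.24 relyaw -0.0019 F [ 0.01 -0.91  1.35] tilt [-1.e+00  1.e-04 -1.e-04]
t 5.3 fixmm [[-34.3 -19.5]] z 12.35 relyaw -0.0017 F [ 0.21 -0.72 -0.5 ] tilt [-1.e+00 -1.e-04  1.e-03]
```

View pics/top_a.png

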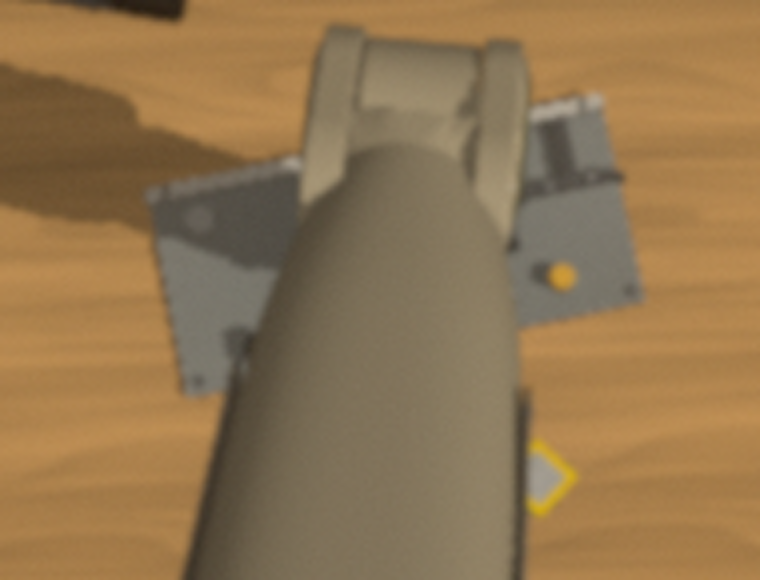

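View pics/side_a.png

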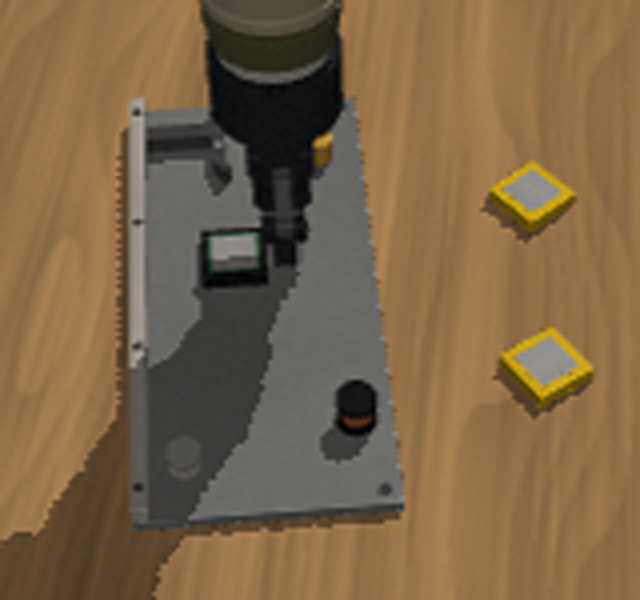

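The side view shows the carrier at about (235,252) in the zoom, flat, squared against the fingers and moving towards the rail.

Request:
step_arm([
  [[0, 0, 0], [0, 0, 0.35], 0],
  [[0, 0, 0], [0, 0, 0.35], 0],
  [[0, 0, 0], [0, 0, 0.35], 0],
  [[0, 0, 0], [0, 0, 0.35], 0],
  [[0, 0, 0], [0, 0, 0.35], 0],
  [[0, 0, 0], [0, 0, 0.3], 0],
  [[0, 0, 0], [0, 0, 0.25], 0],
  [[0, 0, 0], [0, 0, 0.2], 0],
  [[0, 0, 0], [0, 0, 0.2], 0],
  [[0, 0, 0], [0, 0, 0.1], 0],
])

```text
clock: 6.3
tcp_pos: [0.5397, 0.0271, 0.0123]
orientation: [0.704, -0.066, 0.704, 0.066]
wrist_force: [-0.3, -0.8, -0.3]
finger_gap: 0.0001
```

```bash
python3 look.py b
```

```text
t 6.3 fixmm [[ -7.  -19.4]] z 12.3 relyaw -0.0018 F [-0.3  -0.76 -0.25] tilt [-1.e+00  1.e-04  2.e-04]
t 6.4 fixmm [[ -7.  -19.4]] z 12.29 relyaw -0.0018 F [ 0.06  0.84 -0.03] tilt [-1.e+00  1.e-04  3.e-04]
```

View pics/side_b.png

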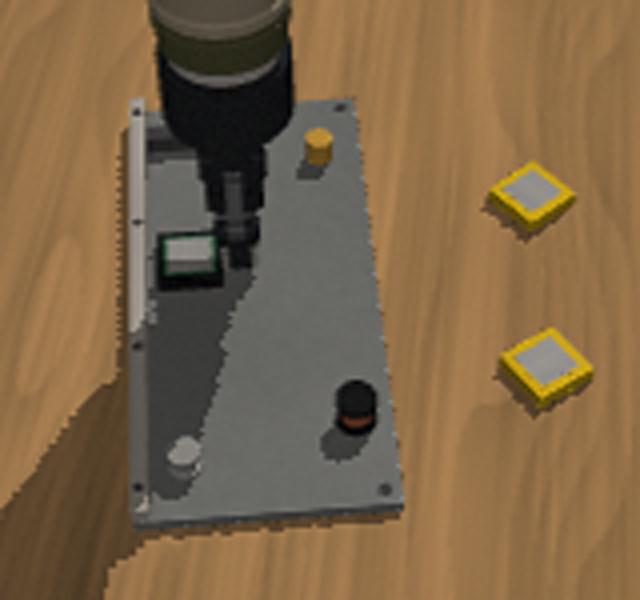

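Still a few mm short of the rail (gap at columns 147–160).

Request:
step_arm([
  [[0, 0, 0], [0, 0, 0.1], 0],
  [[0, 0, 0], [0, 0, 0.1], 0],
  [[0, 0, 0], [0, 0, 0.1], 0],
  [[0, 0, 0], [0, 0, 0.1], 0],
  [[0, 0, 0], [0, 0, 0.1], 0],
  [[0, 0, 0], [0, 0, 0.1], 0],
  [[0, 0, 0], [0, 0, 0.05], 0],
  [[0, 0, 0], [0, 0, 0.05], 0],
  [[0, 0, 0], [0, 0, 0], 0],
  [[0, 0, 0], [0, 0, 0], 0],
])

```text
clock: 7.4
tcp_pos: [0.5461, 0.0284, 0.0123]
orientation: [0.704, -0.066, 0.704, 0.066]
wrist_force: [-1.8, -0.9, 0.9]
finger_gap: -0.0003
```

```bash
python3 look.py c
```

```text
t 7.4 fixmm [[ -0.5 -19.4]] z 12.25 relyaw -0.0019 F [-1.83 -0.91  0.92] tilt [-1.e+00  0.e+00 -5.e-04]
t 7.5 fixmm [[ -0.4 -19.4]] z 12.25 relyaw -0.0018 F [-1.66 -0.89  0.4 ] tilt [-1.e+00  0.e+00 -4.e-04]
```

View pics/side_c.png

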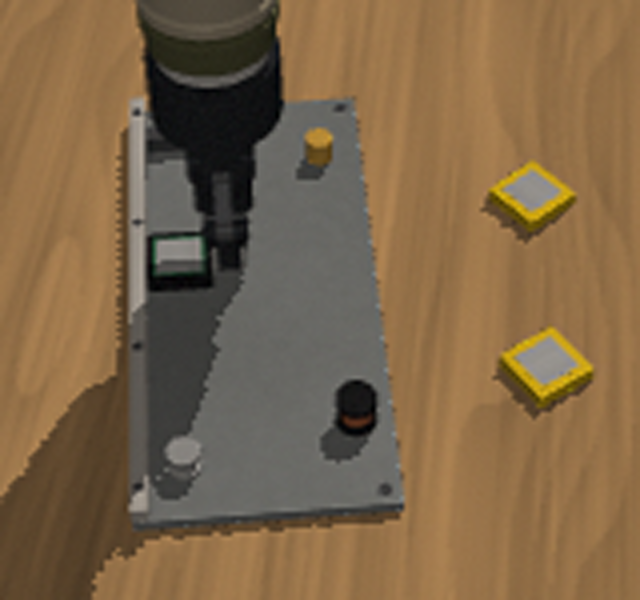

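Request:
step_arm([
  [[0, 0, 0], [0, 0, 0.05], 0],
  [[0, 0, 0], [0, 0, 0.05], 0],
  [[0, 0, 0], [0, 0, 0.05], 0],
  [[0, 0, 0], [0, 0, 0.03], 0],
  [[0, 0, 0], [0, 0, 0], 0],
  [[0, 0, 0], [0, 0, 0], 0],
  [[0, 0, 0], [0, 0, 0], 0],
  [[0, 0, 0], [0, 0, 0], 0],
  [[0, 0, 0], [0, 0, 0], 0],
  [[0, 0, 0], [0, 0, 0], 0],
])

```text
clock: 8.5
tcp_pos: [0.5462, 0.0284, 0.0122]
orientation: [0.703, -0.066, 0.705, 0.066]
wrist_force: [-7.0, -2.5, 5.7]
finger_gap: -0.0
```

```bash
python3 look.py d
```

```text
t 8.5 fixmm [[ -0.3 -19.4]] z 12.17 relyaw -0.0022 F [-6.96 -2.51  5.65] tilt [-1.0e+00 -2.0e-04 -3.5e-03]
t 8.6 fixmm [[ -0.3 -19.4]] z 12.14 relyaw -0.0021 F [-6.45 -1.87  5.49] tilt [-1.0e+00 -1.0e-04 -3.5e-03]
```

View pics/side_d.png

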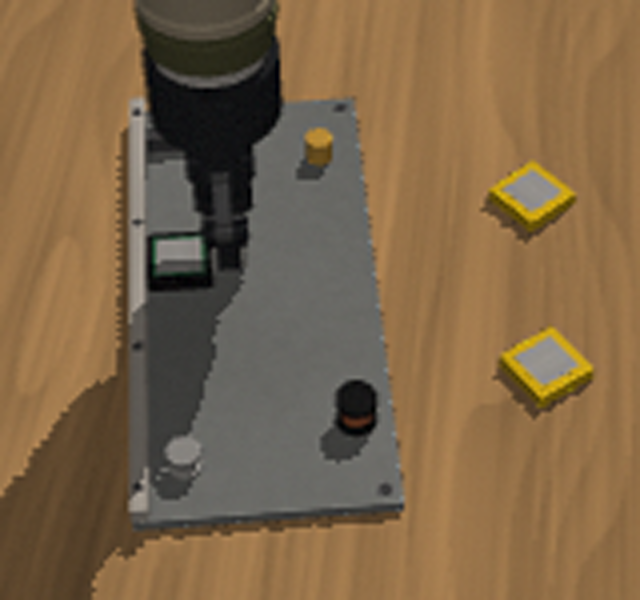

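Request:
step_arm([
  [[0, 0, 0], [0, 0, -0.2], 0],
  [[0, 0, 0], [0, 0, -0.4], 0],
  [[0, 0, 0], [0, 0, -1.2], 0],
  [[0, 0, 0], [0, 0, -2.0], 0],
  [[0, 0, 0], [0, 0, -2.2], 0],
  [[0, 0, 0], [-2.5, 0, 0], 0],
  [[0, 0, 0], [-3.5, 0, 0], 0],
  [[0, 0, 0], [-3.0, 0, 0], 0],
  [[0, 0, 0], [-1.5, 0, 0], 0],
  [[0, 0, 0], [-0.5, 0, 0], 0],
])

```text
clock: 9.6
tcp_pos: [0.4912, 0.0175, 0.1246]
orientation: [0.706, -0.066, 0.702, 0.066]
wrist_force: [0.3, 0.1, -0.2]
finger_gap: 0.0002
```

```bash
python3 - <<'E'
from h import *
import pickle
read_camera("side");read_camera("side")
s=tcp();im=read_camera("wrist");cv2.imwrite("pics/w4.png",im[:,:,::-1]);pickle.dump(s,open("s4.pkl","wb"))
E
```

```text
t 9.7 fixmm [[-57.6 -19.5]] z 122.84 relyaw -0.0017 F [-0.54  0.41 -0.71] tilt [-1.0e+00 -4.0e-04  2.3e-03]
```

View pics/w4.png

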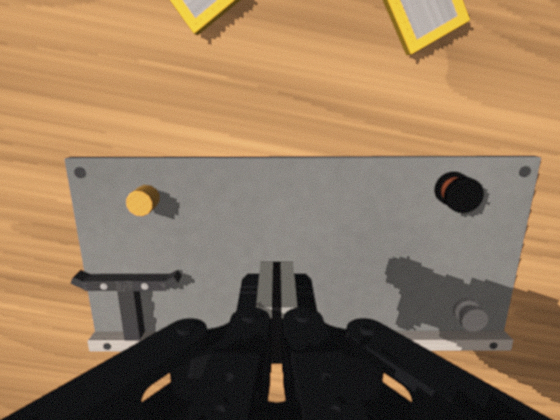

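The fingers hide the carrier here, so I'll shift sideways.

Request:
step_arm([
  [[0, 0, 0], [0, 1, 0], 0],
  [[0, 0, 0], [0, 2, 0], 0],
  [[0, 0, 0], [0, 3, 0], 0],
  [[0, 0, 0], [0, 2, 0], 0],
  [[0, 0, 0], [0, 1, 0], 0],
  [[0, 0, 0], [0, 0, 0], 0],
  [[0, 0, 0], [0, 0, 0], 0],
  [[0, 0, 0], [0, 0, 0], 0],
  [[0, 0, 0], [0, 0, 0], 0],
  [[0, 0, 0], [0, 0, 0], 0],
])

```text
clock: 10.75
tcp_pos: [0.4727, 0.1054, 0.1223]
orientation: [0.704, -0.066, 0.704, 0.066]
wrist_force: [-0.4, -0.2, -0.7]
finger_gap: 0.0002
```

```bash
python3 - <<'E'
from h import *
import pickle
s=tcp();im=read_camera("wrist");cv2.imwrite("pics/w5.png",im[:,:,::-1]);pickle.dump(s,open("s5.pkl","wb"))
c=cam("wrist",s)
print(im.shape)
cv2.imwrite("pics/w5z.png",cv2.resize(im[260:370,40:240],None,fx=4,fy=4,interpolation=cv2.INTER_CUBIC)[:,:,::-1])
E
```

```text
t 10.75 fixmm [[-58.1  70. ]] z 122.31 relyaw -0.003 F [-0.4  -0.2  -0.73] tilt [-1.e+00 -0.e+00  2.e-04]
(420, 560, 3)
```

View pics/w5.png

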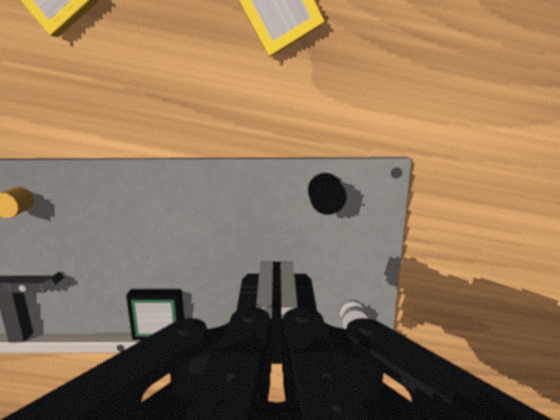

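View pics/w5z.png

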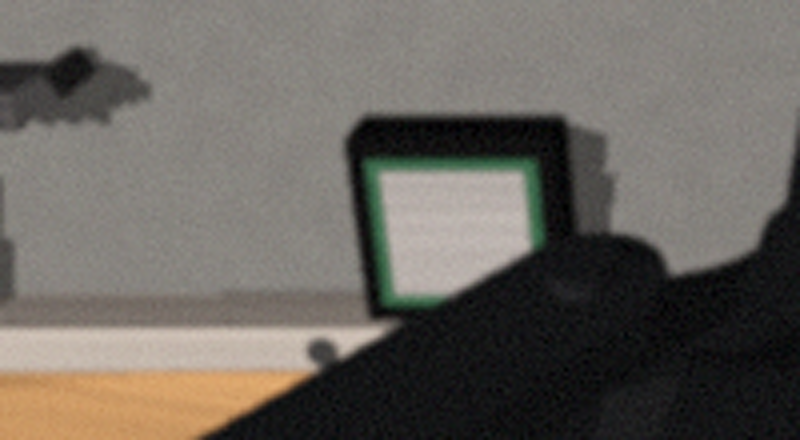

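```bash
python3 - <<'E'
from h import *
import pickle
s=pickle.load(open("s5.pkl","rb"));c=cam("wrist",s)
f=lambda p:np.array(p)/4+[40,260]
# green corners near-left, near-right, far-left ; black top far-left corner
g=inv(toworld(f([(364,158),(540,156),(384,308)]),.018,c));print(g.round(4),"yaw",np.arctan2(-(g[1]-g[0])[0],(g[1]-g[0])[1]), "ctr",(g[1]+g[2])/2)
print("rail inner top",inv(toworld(f([(10,327),(360,324)]),.020,c)))
print("bar flare tip",inv(toworld(f([(92,70)]),.020,c)))
E
```

```text
[[ 0.0141 -0.0382]
 [ 0.0138 -0.0052]
 [ 0.0472 -0.0383]] yaw 0.008815922861894492 ctr [ 0.03046848 -0.02175145]
rail inner top [[ 0.04971395 -0.11019122]
 [ 0.04930654 -0.042493  ]]
bar flare tip [[-0.0055891  -0.08455831]]
```

Carrier centre measured at (30.5, -21.7) mm in the fixture, yaw 0.009: flat against the rail. Next I move behind it, on its +y side.

Request:
step_arm([
  [[0, 0, 0], [0, -1.0, 2.15], 0],
  [[0, 0, 0], [0, -1.0, 2.15], 0],
  [[0, 0, 0], [0, -1.0, 2.15], 0],
  [[0, 0, 0], [0, -1.0, 2.15], 0],
  [[0, 0, 0], [1.5, 0, 0], 0],
  [[0, 0, 0], [3.0, 0, 0], 0],
  [[0, 0, 0], [3.0, 0, 0], 0],
  [[0, 0, 0], [2.0, 0, 0], 0],
  [[0, 0, 0], [1.1, 0, 0], 0],
  [[0, 0, 0], [0.3, 0, 0], 0],
])

```text
clock: 11.8
tcp_pos: [0.5636, 0.0824, 0.0121]
orientation: [0.703, -0.066, 0.705, 0.066]
wrist_force: [0.7, 0.4, 0.4]
finger_gap: 0.0001
```

```bash
python3 look.py e
```

```text
t 11.8 fixmm [[26.8 30.5]] z 12.07 relyaw -0.0022 F [0.68 0.41 0.35] tilt [-1.0e+00  4.0e-04 -2.2e-03]
t 11.9 fixmm [[28.  30.4]] z 13.54 relyaw -0.002 F [-0.23  0.63  0.16] tilt [-1.e+00  0.e+00  3.e-04]
```

View pics/side_e.png

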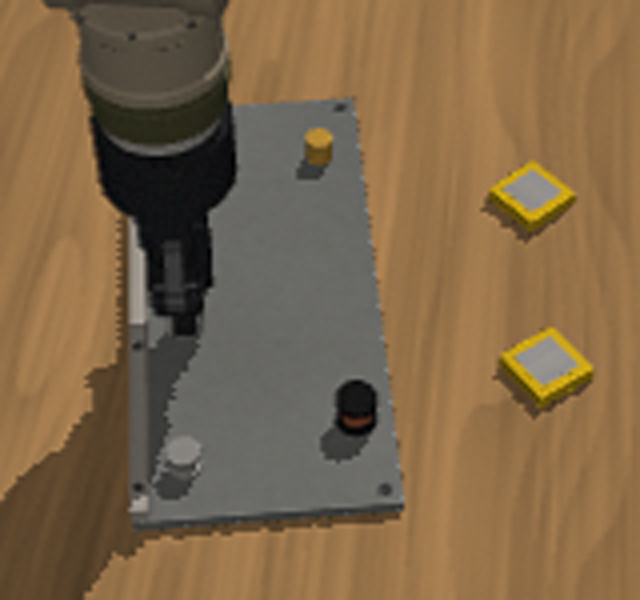

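Request:
step_arm([
  [[0, 0, 0], [0.12, -0.3, 0], 0],
  [[0, 0, 0], [0, -0.4, 0.01], 0],
  [[0, 0, 0], [0, -0.4, 0.01], 0],
  [[0, 0, 0], [0, -0.4, 0.02], 0],
  [[0, 0, 0], [0, -0.4, 0.02], 0],
  [[0, 0, 0], [0, -0.4, 0.02], 0],
  [[0, 0, 0], [0, -0.4, 0.02], 0],
  [[0, 0, 0], [0, -0.4, 0.02], 0],
  [[0, 0, 0], [0, -0.4, 0.02], 0],
  [[0, 0, 0], [0, -0.4, 0.02], 0],
])

```text
clock: 12.9
tcp_pos: [0.573, 0.0445, 0.012]
orientation: [0.704, -0.066, 0.704, 0.066]
wrist_force: [-0.5, 1.2, 0.3]
finger_gap: 0.0003
```

```bash
python3 look.py f;python3 - <<'E'
from h import *
s=tcp();im=read_camera("wrist");cv2.imwrite("pics/w6.png",im[:,:,::-1])
E
```

```text
t 12.9 fixmm [[29.  -8.6]] z 11.97 relyaw -0.0017 F [-0.51  1.15  0.31] tilt [-1.e+00  3.e-04 -5.e-04]
t 13.0 fixmm [[29.3 -9.1]] z 12.03 relyaw -0.0024 F [-0.55 -0.16 -0.28] tilt [-1.e+00 -3.e-04  1.e-04]
t 13.0 fixmm [[29.3 -9.1]] z 12.03 relyaw -0.0024 F [-0.55 -0.16 -0.28] tilt [-1.e+00 -3.e-04  1.e-04]
```

View pics/side_f.png

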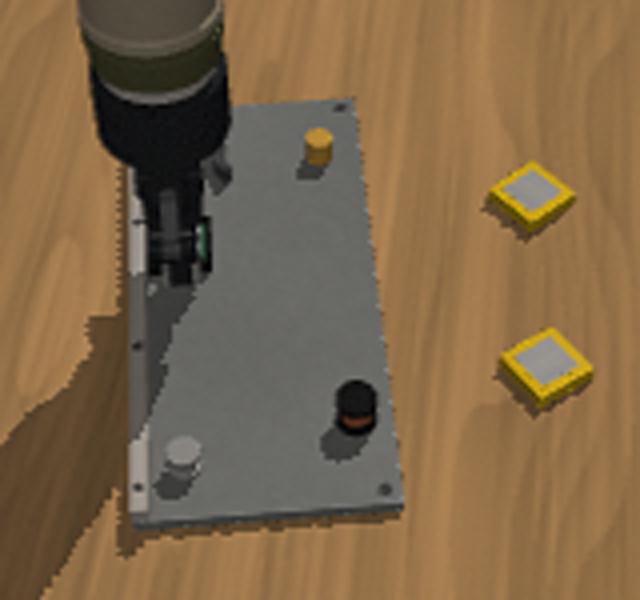

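View pics/w6.png

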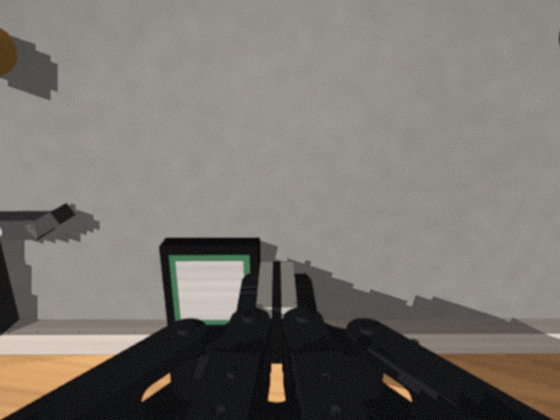

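```bash
cat > meas.py <<'E'
from h import *
import sys
s=tcp();im=read_camera("wrist");n=sys.argv[1];cv2.imwrite(f"pics/w_{n}.png",im[:,:,::-1])
c=cam("wrist",s)
hsv=cv2.cvtColor(im,cv2.COLOR_RGB2HSV)
m=cv2.inRange(hsv,(50,70,50),(90,255,255));m[:150]=0
ys,xs=np.nonzero(m);print("green",len(xs),xs.min(),xs.max(),ys.min(),ys.max())
# near (upper) outer green edge and left outer edge fit
cols=np.arange(xs.min()+8,xs.max()-8);top=np.array([(u,ys[xs==u].min()-.5) for u in cols if (xs==u).any()])
w=inv(toworld(top,.018,c));k=np.polyfit(w[:,1],w[:,0],1);print("near green edge x mm",w[:,0].mean()*1e3,"yaw",-k[0],"=> centre x",w[:,0].mean()*1e3+16.4)
rows=np.arange(ys.min()+8,ys.min()+40);l=np.array([(xs[ys==v].min()-.5,v) for v in rows if (ys==v).any()])
w=inv(toworld(l,.018,c));k=np.polyfit(w[:,0],w[:,1],1);print("left edge y mm",w[:,1].mean()*1e3,"yaw",k[0],"=> centre y",w[:,1].mean()*1e3+16.4)
E
python3 meas.py g
```

```text
t 13.05 fixmm [[29.4 -8.9]] z 12.09 relyaw -0.0023 F [-0.17  0.41 -0.56] tilt [-1.e+00 -2.e-04  3.e-04]
green 1024 168 249 254 324
near green edge x mm 13.77675024856121 yaw 0.0009577225144631287 => centre x 30.17675024856121
left edge y mm -51.51298034090865 yaw -0.001244241288595755 => centre y -35.11298034090865
```

Carrier at (30.2, -35.1), yaw ~0; it stays on the rail while pushed.

Request:
step_arm([
  [[0, 0, 0], [0, -0.4, 0.01], 0],
  [[0, 0, 0], [0, -0.4, 0.01], 0],
  [[0, 0, 0], [0, -0.4, 0.01], 0],
  [[0, 0, 0], [0, -0.4, 0.01], 0],
  [[0, 0, 0], [0, -0.4, 0.01], 0],
  [[0, 0, 0], [0, -0.4, 0.01], 0],
  [[0, 0, 0], [0, -0.4, 0.01], 0],
  [[0, 0, 0], [0, -0.3, 0.01], 0],
  [[0, 0, 0], [0, -0.2, 0.01], 0],
  [[0, 0, 0], [0, -0.1, 0.01], 0],
])

```text
clock: 14.1
tcp_pos: [0.5805, 0.0113, 0.0121]
orientation: [0.704, -0.066, 0.704, 0.066]
wrist_force: [-0.6, 1.1, 0.8]
finger_gap: 0.0002
```

```bash
python3 meas.py h
```

```text
t 14.1 fixmm [[ 30.1 -42.6]] z 12.06 relyaw -0.002 F [-0.64  1.07  0.84] tilt [-1.e+00  3.e-04 -1.e-04]
green 1027 169 250 252 323
near green edge x mm 13.922299157356445 yaw 0.0028191645982118055 => centre x 30.322299157356444
left edge y mm -84.8407098615602 yaw 0.006830414604390012 => centre y -68.44070986156021
```

View pics/w_h.png

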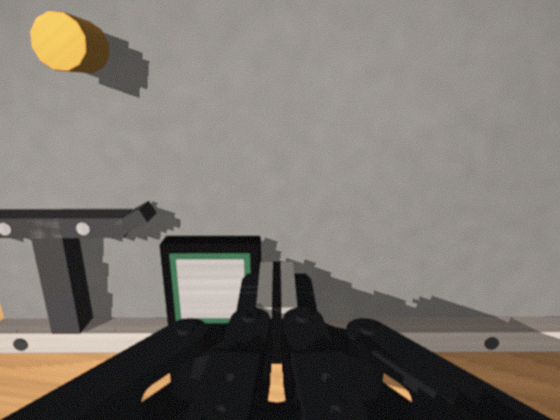

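The carrier is square on the rail with its leading edge at the pocket mouth (flare tip at (148,211), carrier corner at (163,240)). Next push goes in.

Request:
step_arm([
  [[0, 0, 0], [0, -0.4, 0], 0],
  [[0, 0, 0], [0, -0.4, 0], 0],
  [[0, 0, 0], [0, -0.4, 0.01], 0],
  [[0, 0, 0], [0, -0.4, 0], 0],
  [[0, 0, 0], [0, -0.4, 0.01], 0],
  [[0, 0, 0], [0, -0.4, 0], 0],
  [[0, 0, 0], [0, -0.4, 0.01], 0],
  [[0, 0, 0], [0, -0.3, 0], 0],
  [[0, 0, 0], [0, -0.2, 0], 0],
  [[0, 0, 0], [0, -0.1, 0], 0],
])

```text
clock: 15.15
tcp_pos: [0.5872, -0.0221, 0.0121]
orientation: [0.704, -0.066, 0.704, 0.066]
wrist_force: [-1.2, 0.1, 0.0]
finger_gap: 0.0001
```

```bash
python3 meas.py i
```

```text
t 15.15 fixmm [[ 30.4 -76.7]] z 12.07 relyaw -0.0019 F [-1.16  0.1   0.01] tilt [-1.e+00  1.e-04  1.e-04]
green 1085 168 250 252 323
near green edge x mm 13.873840149683863 yaw -0.003058118190061832 => centre x 30.273840149683863
left edge y mm -118.97709457291299 yaw 0.004479616795742941 => centre y -102.57709457291298
```

View pics/w_i.png

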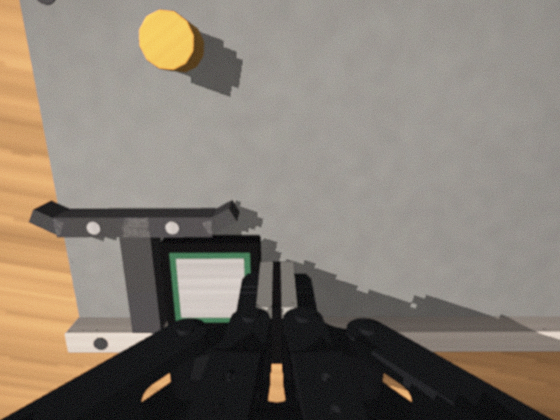

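Nearly home. I'll push slowly until the force rises against the stem.

Request:
step_arm([
  [[0, 0, 0], [0, -0.05, 0], 0],
  [[0, 0, 0], [0, -0.05, 0], 0],
  [[0, 0, 0], [0, -0.05, 0], 0],
  [[0, 0, 0], [0, -0.05, 0], 0],
  [[0, 0, 0], [0, 0, 0], 0],
  [[0, 0, 0], [0, 0, 0], 0],
  [[0, 0, 0], [0, 0, 0], 0],
  [[0, 0, 0], [0, 0, 0], 0],
  [[0, 0, 0], [0, 0, 0], 0],
  [[0, 0, 0], [0, 0, 0], 0],
])

```text
clock: 16.2
tcp_pos: [0.5876, -0.0239, 0.0121]
orientation: [0.704, -0.066, 0.704, 0.066]
wrist_force: [-0.4, -0.1, 0.8]
finger_gap: -0.0001
```

```bash
python3 meas.py j
```

```text
t 16.2 fixmm [[ 30.5 -78.5]] z 12.12 relyaw -0.0018 F [-0.39 -0.05  0.76] tilt [-1.e+00  0.e+00  1.e-04]
green 1107 168 250 252 322
near green edge x mm 13.950016444117447 yaw -0.002930383891868644 => centre x 30.350016444117443
left edge y mm -120.78929860639275 yaw 0.003420980019402258 => centre y -104.38929860639274
```

Request:
step_arm([
  [[0, 0, 0], [0, -0.05, 0], 0],
  [[0, 0, 0], [0, -0.05, 0], 0],
  [[0, 0, 0], [0, -0.05, 0], 0],
  [[0, 0, 0], [0, 0, 0], 0],
  [[0, 0, 0], [0, 0, 0], 0],
  [[0, 0, 0], [0, 0, 0], 0],
  [[0, 0, 0], [0, 0, 0], 0],
  [[0, 0, 0], [0, 0, 0], 0],
  [[0, 0, 0], [0, 0, 0], 0],
  [[0, 0, 0], [0, 0, 0], 0],
])

```text
clock: 17.25
tcp_pos: [0.5876, -0.0244, 0.0121]
orientation: [0.704, -0.066, 0.704, 0.067]
wrist_force: [-0.8, 5.6, 1.6]
finger_gap: 0.0003
```

```bash
python3 meas.py k
```

```text
t 17.25 fixmm [[ 30.3 -79. ]] z 12.07 relyaw -0.0011 F [-0.82  5.61  1.64] tilt [-1.      0.0017  0.    ]
green 1085 169 251 252 322
near green edge x mm 13.801055402362294 yaw -0.0029120210099400578 => centre x 30.201055402362293
left edge y mm -121.10054476018861 yaw -0.010626605972167177 => centre y -104.70054476018862
```

Contact: 5.6 N and the motion stalled, so it is home. Now back straight off, then up and aside to look.

Request:
step_arm([
  [[0, 0, 0], [0, 0.1, 0], 0],
  [[0, 0, 0], [0, 0.2, 0], 0],
  [[0, 0, 0], [0, 0.6, 0], 0],
  [[0, 0, 0], [0, 1.5, 0], 0],
  [[0, 0, 0], [0, 2.5, 0], 0],
  [[0, 0, 0], [0, 2.5, 0], 0],
  [[0, 0, 0], [-2.5, 1.5, -1.5], 0],
  [[0, 0, 0], [-3.5, 0, -2.5], 0],
  [[0, 0, 0], [-3.5, 0, -2.5], 0],
  [[0, 0, 0], [-1.5, 0, -1], 0],
])

```text
clock: 18.3
tcp_pos: [0.4964, 0.0491, 0.1249]
orientation: [0.705, -0.067, 0.703, 0.066]
wrist_force: [-0.5, -0.4, -0.1]
finger_gap: -0.0003
```

```bash
python3 - <<'E'
from h import *
read_camera("top");read_camera("top");read_camera("top")
E
python3 meas.py l; python3 look.py l
```

```text
t 18.45 fixmm [[-43.8   9.6]] z 123.17 relyaw -0.0013 F [ 0.86  0.27 -0.99] tilt [-1.e+00 -7.e-04  3.e-03]
green 466 99 147 281 319
near green edge x mm 13.500415224933729 yaw -0.0020493680959668865 => centre x 29.900415224933727
left edge y mm -121.31805498242049 yaw 0.010291036930813572 => centre y -104.9180549824205
t 18.5 fixmm [[-44.    9.6]] z 122.06 relyaw -0.0014 F [ 0.25 -0.26 -0.55] tilt [-1.0e+00 -3.0e-04  1.4e-03]
t 18.6 fixmm [[-44.5   9.5]] z 120.89 relyaw -0.0016 F [0.23 0.4  0.56] tilt [-1.0e+00  4.0e-04 -1.2e-03]
```

View pics/w_l.png

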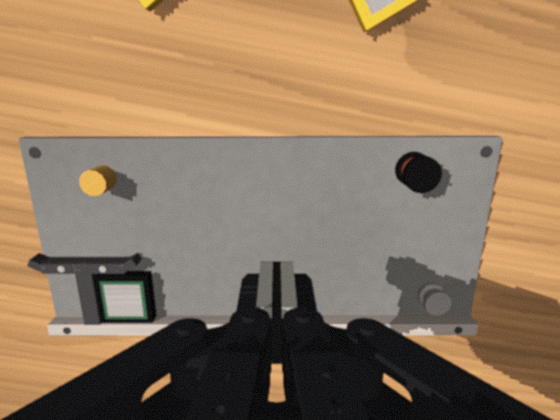

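View pics/side_l.png

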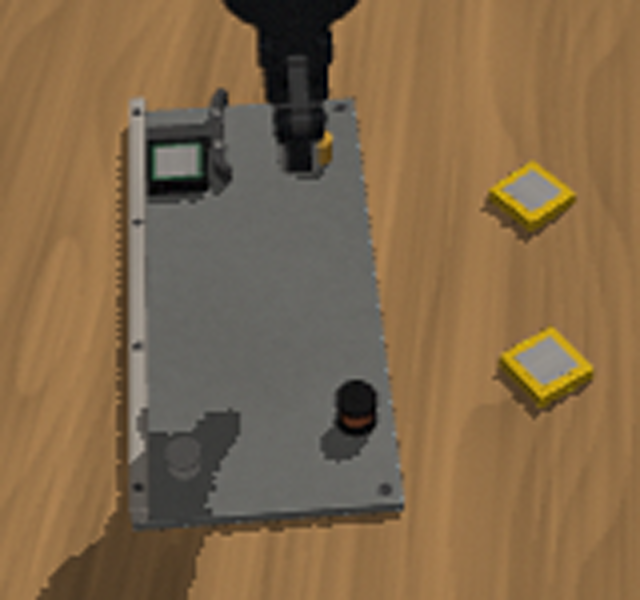

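Both views show the carrier seated against the stem (wrist (125,298)) and flush with the rail. The standoff and coil haven't moved, and the hand is clear.

```bash
python3 -c "
from workcell import *
print(hand_in())"
```

```text
the job is handed in; nothing more can be done
None
```

The carrier is in the corner pocket, home against the stop block and flush with the rail. I handed the job in at about 18.6 s of the 51 s allowed; no verdict was reported.

With the fingers shut, I pushed it across the plate to the rail. There it measured x ≈ 30.5 mm, y ≈ -22 mm of the fixture, within about 0.01 rad of square. I then slid it along the rail until the force rose to about 5.6 N against the stem, and backed straight off.

- **Final position:** the last wrist measurement gave x ≈ 29.9 mm (30 is flush with the rail) and y ≈ -104.9 mm (-104 is nominally home). It was square within about 0.01 rad.
- **Disagreement:** y reads about 0.9 mm past home, which is within the roughly 2 mm calibration error.
- **Lifting or tipping:** it looked flat on the plate in every picture, but I did not measure its height or tilt directly.
- **Other loose things:** the standoff and coil looked unmoved in the last pictures. I did not re-check the cup, screwdriver or capacitor, but the arm never worked low near them.

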